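# Unstack stool parts into their fitted boards

### The job

Four planed stool parts lie in a stack on the joiner's bench. Take the stack apart from the top down, one part at a time, and lay each part flat in the board whose recess is cut to its outline: the round foot in the round recess, the square block in the square one, the tenoned rail in the shorter oblong and the long rail in the longer oblong. Leave the glue bottle and the jar standing where they are.

Things in the scene. Friction and masses are not known exactly. Their poses are not given: they have to be found in the camera images.
- foot_mid (a point): turned round foot of pale wood, top of the stack: 50 mm across, 34 mm tall (full width from 5 to 27 mm above its underside), standing upright. The point is at its centre, 17 mm above its underside; z is up, its yaw means nothing.
- block_mid (a point): square block of brown wood, second from the top: 62 x 62 mm, 28 mm thick. The point is at its centre, 14 mm above its underside; x and y run along its sides, z is up.
- tenon_rail_mid (a point): rail of pale wood with a tenon at each end, third from the top: 140 mm long overall along its x, made of a body 96 mm long, 48 mm wide (y), 28 mm thick and two tongues, each 22 mm long, 30 mm wide and 12 mm thick at mid height. The point is at its centre, 14 mm above its underside; z is up.
- long_rail_mid (a point): plain rail of brown wood, bottom of the stack and lying on the bench: 200 mm long (x), 48 mm wide (y), 28 mm thick. The point is at its centre, 14 mm above its underside; z is up. In the stack the parts lie on one another with their long sides or faces within about 0.3 rad of each other; each covers the middle of the one below.
- board_round_recess (a point): plywood board 92 x 92 mm with a grey-lined round recess 66 mm across, for the foot. It is fixed to the bench. The point lies on the floor of the recess at its centre, 5 mm above the bench; the board's top is 12 mm above the bench, so the recess is 7 mm deep. z is up.
- board_square_recess (a point): plywood board 102 x 102 mm with a grey-lined square recess 78 x 78 mm, for the block. It is fixed to the bench. The point lies on the floor of the recess at its centre, 5 mm above the bench; the board's top is 12 mm above the bench, so the recess is 7 mm deep. x and y run along its sides.
- board_tenon_recess (a point): plywood board 182 x 88 mm with a grey-lined oblong recess 156 mm (x) by 64 mm (y), for the tenoned rail. It is fixed to the bench. The point lies on the floor of the recess at its centre, 5 mm above the bench; the board's top is 12 mm above the bench, so the recess is 7 mm deep. x runs along its length.
- board_long_recess (a point): plywood board 240 x 88 mm with a grey-lined oblong recess 216 mm (x) by 64 mm (y), for the long rail. It is fixed to the bench. The point lies on the floor of the recess at its centre, 5 mm above the bench; the board's top is 12 mm above the bench, so the recess is 7 mm deep. x runs along its length.
- glue_mid (a point): white glue bottle with orange cap, 52 mm across and 115 mm tall, standing upright on the bench; the point is at its mid height. Not to be disturbed.
- jar_mid (a point): amber jar with steel lid, 56 mm across and 75 mm tall, standing upright on the bench; the point is at its mid height. Not to be disturbed.
There are look-alikes about, which are no part of the job. Leave any turquoise look-alike of the part that bears board_square_recess alone. There is more than one size of the part that bears long_rail_mid; the job needs the smaller.

How it is judged:
By the outcome, as a careful person would: the job done as asked, in the order asked, and still so for the second after the job is handed in, with the robot touching nothing.
It also fails if it takes over 128 s, if anything falls off the work surface, if the arm or the gripper's body presses on something with over 40 N, if the wrist force passes 120 N, or if a joint passes its speed limit or range.

### The arm

A 7-joint arm with a two-finger parallel gripper is mounted at the origin on the work surface. World frame = base frame: x ahead of the robot, y to its left, z up, the work surface at z = 0. Lengths are in m, angles in rad, forces in N, time in s.
With the tool pointing down it reaches from about 0.35 to 0.9 m from the base axis. Payload 8.1 kg.
Tool frame: the origin (TCP) lies on the centre line of the jaws, within the pads' length; the fingertips stand 19 mm ahead of it and the grasp point (between the pads) is the TCP; z points along the fingers, y is the line along which they close (so a half turn about z gives the same grasp; the last joint's range is limited). The gripper opens to 85 mm and grips with 20 to 120 N. Pads are 22 mm wide; open, the fingers measure 114 mm over their backs; the gripper's body (76 mm by 85 mm) begins 54 mm behind the grasp point. The pads swing forward as they close: fully open they stand 13 mm farther back than shut.
Start: joints at [1.089, 0.434, 0.025, 1.573, -0.012, 1.134, -0.075], TCP at [0.231, -0.581, 0.25] pointing down, gripper open.
Joint ranges: [-2.62, 2.62], [-0.44, 2.09], [-1.27, 1.32], [0.08, 2.57], [-1.32, 4.46], [0.12, 2], [-2.74, 2.74]. Speed limits (rad/s): [2.22, 2.22, 3.01, 3.01, 3.14, 3.14, 3.14].

### API

Orientations are given as a unit quaternion [w, x, y, z].
In Python, from plant import env gives the robot as it stands.
- The arm moves only by the tool play_rows, never from a script. Its argument "deltas" is a list of rows, each a list of 3 entries, a list of its own where there are three numbers: the turn, a rotation vector about the tool's x, y, z in degrees, then the shift along the tool's x, y, z in cm, then the finger opening in cm, from 0 to 8.54. A call has 1 to 12 rows; each row shifts and turns the commanded pose from where the row before left it, along the tool's axes as they then stand; what a row does not reach is not made up. A row lasts 1/8 s, in which the tool goes at most 62.5 mm and 10.7 degrees, less where a joint would pass 70% of its speed; a pose out of reach is approached as far as the arm can. A call with a gripper value outside its range is refused whole. The fingers move at their own pace and stop on an object; the grip force is fixed at half the most. Time passes only in rows, so rows that do not move let the fingers close. It gives the time, the measured TCP pose, the force, the opening and the grip force at its end, in the units of the state.
- env.read_state(): the state, without advancing time (a new reading comes with each control period).
- env.capture(name): name is "scene" or "top" or "wrist"; returns a dict with "pixels" (480x640x3 uint8, blue, green, red), "depth" (480x640 float32, m along the optical axis (not along the pixel's ray), 0 where there is no reading), "fx", "fy", "cx", "cy" (pixels), "extrinsics" (4x4, takes a point from camera to world coordinates). Camera axes: x right, y up, looking along -z (the intrinsics and any distortion apply to the point x, -y, -z); pixel columns grow to the right and rows downward; lengths in m; the calibration is good to about 2 mm. A picture is of the moment at which its call begins.
- env.finish_job(): hands the job in; it is judged then, once.
The state is a dict: "time": time; "joints": joint angles; "joint_velocities": joint speeds; "joint_efforts": joint torques, N m; "position": TCP position; "eef_rot": TCP orientation; "contact_force": force on the tool from outside, world axes, zero at the start; "wrist_torque": the same for the moment, N m; "finger_gap": finger opening in m; "gripper_force": force on a finger pad.
Only numpy, scipy, OpenCV 4.12 (cv2) and the standard library are available. Lean on these libraries where they do the work, as an engineer would, in place of code of your own. Each camera call takes 0.05 s, during which the arm holds its last target. There are 200 camera calls.

## Working session

There is one attempt and no reset: what is moved stays moved. The work goes in short steps, Python scripts to look and compute and a tool call to move; the robot and the scene stay as the last step left them, time stands still between calls to the robot, and variables do not carry over. Pictures are saved under pics/ and viewed, at most 14 in all, crops included, and the job is handed in when it is done.

Besides the shell and the picture viewer there is one more tool, called after "Call:" by a JSON object that holds its "name" and its "arguments". play_rows: Moves the arm, as the interface text tells. Its arguments: {"type":"object","properties":{"deltas":{"type":"array","items":{"type":"array"}}},"required":["deltas"]}

```bash
mkdir -p pics; ls
cat > h.py <<'E'
import numpy as np, cv2
from plant import env
def cap(n):
    c=env.capture(n); return c
def pt(c,u,v,z):
    """cast pixel onto plane z"""
    E=np.array(c["extrinsics"]); d=np.array([(u-c["cx"])/c["fx"],-(v-c["cy"])/c["fy"],-1.0])
    d=E[:3,:3]@d; o=E[:3,3]; return o+d*(z-o[2])/d[2]
def cloud(c):
    D=c["depth"]; v,u=np.mgrid[:480,:640]
    P=np.stack([(u-c["cx"])/c["fx"]*D,-(v-c["cy"])/c["fy"]*D,-D],-1)
    E=np.array(c["extrinsics"]); W=P@E[:3,:3].T+E[:3,3]; W[D==0]=np.nan; return W
E
python3 - <<'E'
from h import *
s=env.read_state(); print(s)
for n in ["top","scene"]:
    c=cap(n); cv2.imwrite(f"pics/{n}0.png",c["pixels"]); print(n,c["fx"],c["cx"],c["cy"],np.round(c["extrinsics"],3).tolist(), [k for k in c])
E
```

```text
pics
{'time': 0.0, 'joints': array([ 1.08936088,  0.43523077,  0.02497424,  1.57411822, -0.01160845,
        1.13399157, -0.07510803]), 'joint_velocities': array([ 0.00149739, -0.00053143,  0.00053426,  0.00041938, -0.00171661,
       -0.00030365,  0.00016766]), 'joint_efforts': array([-1.61351772e-04, -6.70474005e+01,  1.02416340e+00, -3.16217315e+01,
        1.53184886e-02,  1.23935824e-02, -1.77832482e-05]), 'position': array([ 0.23092058, -0.58025402,  0.24951295]), 'eef_rot': array([-7.71107790e-04,  9.82121514e-01,  1.88246351e-01, -2.18239269e-04]), 'contact_force': array([-0.1402407 ,  1.26366276, -0.03784613]), 'wrist_torque': array([ 0.00139684, -0.01530239, -0.02172378]), 'gripper_force': 0.0, 'finger_gap': 0.08531269913293989}
top 505.4503793458342 313.35468243692503 230.09806470213098 [[0.002, 0.996, -0.087, 0.335], [-1.0, 0.004, 0.028, 0.006], [0.028, 0.087, 0.996, 1.042], [0.0, 0.0, 0.0, 1.0]] ['pixels', 'depth', 'fx', 'fy', 'cx', 'cy', 'extrinsics']
scene 477.32862550886915 317.8896744810116 249.60044637172166 [[0.857, -0.337, 0.39, 0.835], [0.516, 0.567, -0.642, -0.653], [-0.005, 0.752, 0.66, 0.758], [0.0, 0.0, 0.0, 1.0]] ['pixels', 'depth', 'fx', 'fy', 'cx', 'cy', 'extrinsics']
```

View pics/top0.png

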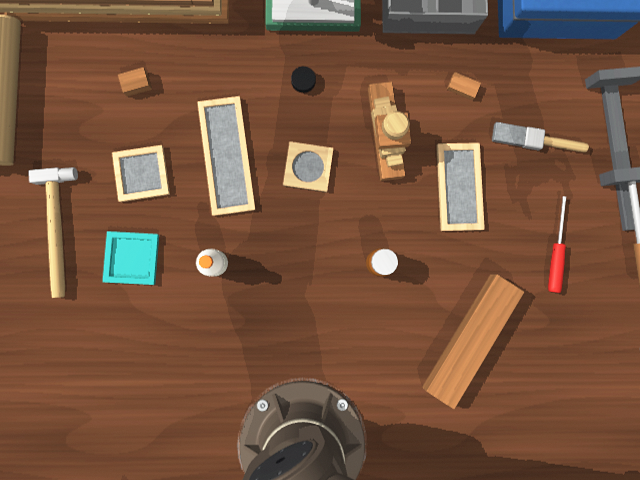

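View pics/scene0.png

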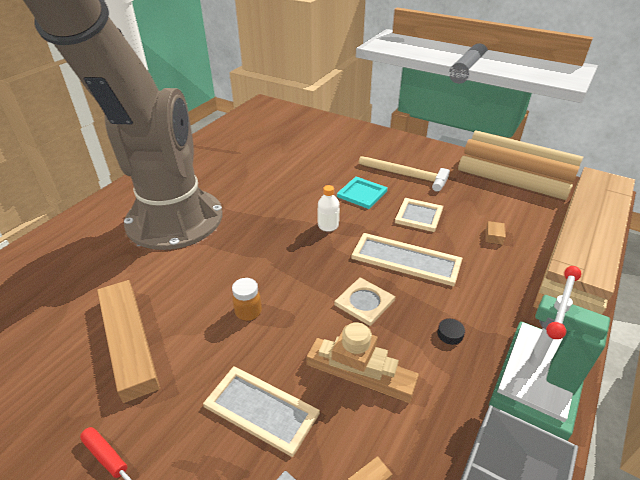

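The top view shows these:
- The stack is at (390,130), with the foot at (397,124), the block below it, then the tenoned rail and the thin long rail on end.
- The boards are square (141,173), long (226,155), round (308,167) and tenon (461,187).
- The bottle is at (211,262) and the jar at (385,262).

Possible confusions:
- **Square board:** turquoise (131,258) against plywood (141,173). I choose plywood.
- **Long rail:** the loose large rail (475,340) against the stack bottom (388,130). I choose the stack bottom, which is the smaller.
- **Foot:** black cap (303,79) against pale turned foot (397,124). I choose the pale foot.
- **Block:** brown offcuts (133,81) and (465,85) against the block in the stack. I choose the one in the stack.

Run:
```python
from h import *
c=cap("top"); W=cloud(c); im=c["pixels"]; hsv=cv2.cvtColor(im,cv2.COLOR_BGR2HSV)
print("bench z", np.nanmedian(W[290:310,200:400,2]))
def rect(P):
    (x,y),(a,b),t=cv2.minAreaRect((P*1000).astype(np.float32)); 
    if a<b: a,b,t=b,a,t+90
    t=(t+90)%180-90
    return np.round([x,y,a,b,t],1)
for n,(u,v) in dict(sq=(141,173),long=(226,155),rnd=(308,167),ten=(461,187)).items():
    m=((hsv[...,2]>175)&(hsv[...,1]<130)&(hsv[...,1]>30)).astype(np.uint8)
    L,lab,st,ce=cv2.connectedComponentsWithStats(m)
    best=[i for i in range(1,L) if st[i,0]<=u<=st[i,0]+st[i,2] and st[i,1]<=v<=st[i,1]+st[i,3] and st[i,4]>100]
    for i in best:
        vv,uu=np.nonzero(lab==i); P=np.array([pt(c,a,b,.012)[:2] for a,b in zip(uu,vv)])
        print(n,"board",rect(P),"z",np.round(np.nanmedian(W[...,2][lab==i]),4))
sub=np.zeros((480,640),bool); sub[75:190,355:420]=1
Z=W[...,2]
print(np.histogram(Z[sub],bins=np.arange(-.005,.13,.005)))
for n,z in [("foot",.118),("block",.084),("tenon",.056),("tongue",.048),("long",.028)]:
    m=(sub&(abs(Z-z)<.0035)).astype(np.uint8); m=cv2.morphologyEx(m,cv2.MORPH_OPEN,np.ones((2,2)))
    v,u=np.nonzero(m); 
    if len(v): print(n,len(v),rect(W[v,u,:2]),np.round(np.median(Z[v,u]),4))
for n,(u,v),z in [("glue",(211,262),.115),("jar",(385,262),.075)]: print(n,pt(c,u,v,z))
s=im[60:240,340:520]; cv2.imwrite("pics/crop1.png",cv2.resize(s,None,fx=3.2,fy=3.2,interpolation=cv2.INTER_CUBIC))
```

```text
bench z 0.0006233285184011894
sq board [541.9 333.2 104.4 103.3   9.3] z 0.0119
long board [580.8 159.  242.1  89.1   8.4] z 0.0123
rnd board [558.8 -11.   93.7  92.2  -8.1] z 0.0125
ten board [ 518.6 -327.4  183.5   91.5    1.6] z 0.0124
(array([1603, 2957,  108,   43,   43,   48,  570,  198,   24,   43,  243,
        151,  239,   35,   33,   31,   32,  245,  182,   21,   21,   22,
         22,   92,  339,   92]), array([-0.005,  0.   ,  0.005,  0.01 ,  0.015,  0.02 ,  0.025,  0.03 ,
        0.035,  0.04 ,  0.045,  0.05 ,  0.055,  0.06 ,  0.065,  0.07 ,
        0.075,  0.08 ,  0.085,  0.09 ,  0.095,  0.1  ,  0.105,  0.11 ,
        0.115,  0.12 ,  0.125]))
foot 403 [ 634.2 -190.1   83.2   44.2  -34.5] nan
block 367 [nan nan nan  0. nan] nan
tenon 255 [ 627.4 -178.9  104.2   65.7   11.3] nan
tongue 268 [ 625.6 -175.6  143.8   37.6   11. ] 0.0487
long 672 [ 635.8 -175.9  207.7   58.6    7.1] nan
glue [0.35716359 0.16660189 0.115     ]
jar [ 0.3589951  -0.15865427  0.075     ]
```

View pics/crop1.png

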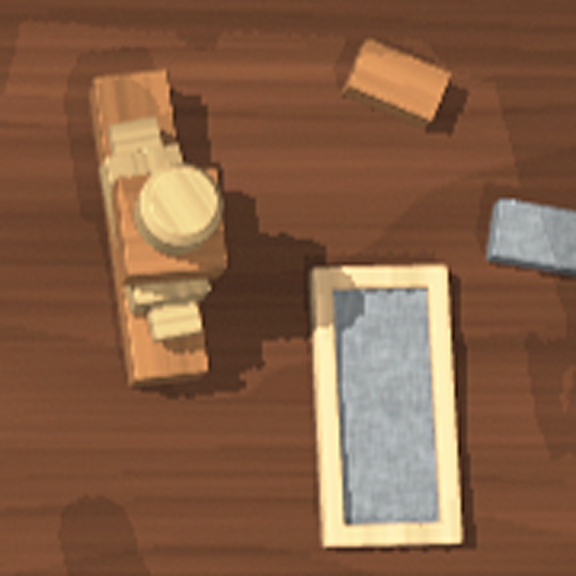

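The crop confirms the foot on top, then the brown block, the tenoned rail and the narrow long rail. The tenon board is beside it, and the board sizes match. I'll move above the stack and look from close by.

Call:
{"name": "play_rows", "arguments": {"deltas": [[[0,0,6],[0,0,-1],8.5],[[0,0,6],[0,0,-1],8.5],[[0,0,0],[4.6,-3.2,-0.3],8.5],[[0,0,0],[4.6,-3.2,-0.3],8.5],[[0,0,0],[4.6,-3.2,-0.3],8.5],[[0,0,0],[4.6,-3.2,-0.3],8.5],[[0,0,0],[4.6,-3.2,-0.3],8.5],[[0,0,0],[4.6,-3.2,-0.3],8.5],[[0,0,0],[4.6,-3.2,-0.3],8.5],[[0,0,0],[4.6,-3.2,-0.3],8.5],[[0,0,0],[4.6,-3.2,-0.3],8.5],[[0,0,0],[4.6,-3.2,-0.3],8.5]]}}

```text
time: 1.65
position: [0.6316, -0.1865, 0.3002]
eef_rot: [0.0, 0.996, 0.084, -0.0]
contact_force: [-0.2, -0.5, 0.1]
finger_gap: 0.0849
gripper_force: 0.0
```

```bash
cat >> h.py <<'E'
from scipy.spatial.transform import Rotation as Ro
def tool(s=None):
    s=s or env.read_state(); q=np.array(s["eef_rot"]); R=Ro.from_quat(q[[1,2,3,0]]).as_matrix(); return np.array(s["position"]),R
def go(x,y,z,yaw):
    """tool-axes cm shift after turn; yaw = heading of tool x, deg"""
    p,R=tool(); cur=np.degrees(np.arctan2(R[1,0],R[0,0])); a=np.radians(yaw)
    d=np.array([x,y,z])-p; turn=(cur-yaw+90)%180-90; 
    X=np.array([np.cos(a),np.sin(a)]);Y=np.array([np.sin(a),-np.cos(a)])
    print("now",np.round(p,4),"yaw",round(cur,2),"tilt z",np.round(R[:,2],3),"turn z",round(turn,1),"then cm",np.round([100*d[:2]@X,100*d[:2]@Y,-100*d[2]],2))
def rect(P):
    (x,y),(a,b),t=cv2.minAreaRect((P*1000).astype(np.float32))
    if a<b: a,b,t=b,a,t+90
    return np.round([x,y,a,b,(t+90)%180-90],1)
def layer(W,z,tol=.004,box=None):
    m=abs(W[...,2]-z)<tol
    if box: m&=(W[...,0]>box[0])&(W[...,0]<box[1])&(W[...,1]>box[2])&(W[...,1]<box[3])
    m=cv2.morphologyEx(m.astype(np.uint8),cv2.MORPH_OPEN,np.ones((3,3)))
    L,lab,st,_=cv2.connectedComponentsWithStats(m); out=[]
    for i in range(1,L):
        if st[i,4]>150: P=W[lab==i][:,:2]; out.append((rect(P),st[i,4],tuple(st[i,:4]),round(float(np.median(W[lab==i][:,2])),4)))
    return m,out
E
python3 - <<'E'
from h import *
go(.63,-.185,.3,10)
c=cap("wrist"); cv2.imwrite("pics/w1.png",c["pixels"]); W=cloud(c); print(c["fx"],np.round(c["extrinsics"],3).tolist())
for z in (.118,.084,.056,.028):
    for o in layer(W,z,.004,(.45,.8,-.32,-.05))[1]: print(z,o)
E
```

```text
now [ 0.6316 -0.1865  0.3002] yaw 9.68 tilt z [-0. -0. -1.] turn z -0.3 then cm [-0.13 -0.18  0.02]
333.9438418820905 [[0.169, 0.942, 0.291, 0.705], [-0.986, 0.161, 0.05, -0.174], [0.0, -0.295, 0.955, 0.424], [0.0, 0.0, 0.0, 1.0]]
0.118 (array([ 620.3, -176.8,   44.2,   44. ,    1.6]), np.int32(1641), (np.int32(289), np.int32(211), np.int32(47), np.int32(46)), 0.1179)
0.084 (array([ 617.9, -176.7,   62.1,   61.9,  -84.6]), np.int32(1034), (np.int32(282), np.int32(197), np.int32(63), np.int32(58)), 0.0839)
0.084 (array([ 604.2, -201. ,   31.3,   16.2,    3.8]), np.int32(205), (np.int32(324), np.int32(231), np.int32(18), np.int32(27)), 0.0841)
0.056 (array([ 659.3, -165.9,   47.4,   26. ,  -80.6]), np.int32(1003), (np.int32(288), np.int32(172), np.int32(44), np.int32(25)), 0.056)
0.028 (array([ 689.1, -166.7,   87.2,   47.9,    7.3]), np.int32(1863), (np.int32(295), np.int32(114), np.int32(43), np.int32(81)), 0.028)
0.028 (array([ 550.1, -184.6,   47.1,   32.7,  -82.2]), np.int32(536), (np.int32(293), np.int32(257), np.int32(38), np.int32(25)), 0.028)
```

View pics/w1.png

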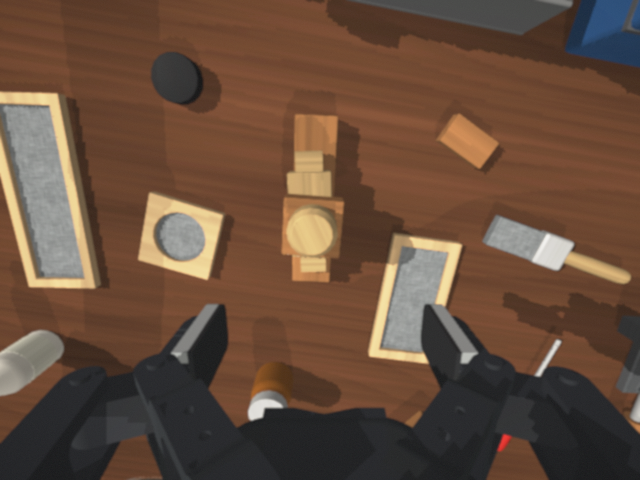

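The wrist view shows the foot centred at (312,231) on the block, and the layer heights match 118/84/56/28 mm exactly. Now I'll grasp the foot.

Call:
{"name": "play_rows", "arguments": {"deltas": [[[0,0,0],[-0.5,-0.6,2.0],8.5],[[0,0,0],[-0.5,-0.5,4.0],8.5],[[0,0,0],[0,0,5.0],8.5],[[0,0,0],[0,0,4.5],8.5],[[0,0,0],[0,0,2.2],8.5],[[0,0,0],[0,0,1.0],8.5],[[0,0,0],[0,0,0],4.5],[[0,0,0],[0,0,0],4.5],[[0,0,0],[0,0,0],4.5],[[0,0,0],[0,0,0],4.5],[[0,0,0],[0,0,0],4.5],[[0,0,0],[0,0,0],4.5]]}}

```text
time: 3.2
position: [0.62, -0.1789, 0.1152]
eef_rot: [0.001, 0.996, 0.084, 0.001]
contact_force: [-1.2, 0.7, 6.4]
finger_gap: 0.047
gripper_force: 62.0
```

Call:
{"name": "play_rows", "arguments": {"deltas": [[[0,0,0],[0,-0.1,0],6.5],[[0,0,0],[0,-0.1,0],6.5],[[0,0,0],[0,0,0.3],6.5],[[0,0,0],[0,0,0.3],6.5],[[0,0,0],[0,0,0],4.5],[[0,0,0],[0,0,0],4.5],[[0,0,0],[0,0,0],4.5],[[0,0,0],[0,0,0],4.5]]}}

```text
time: 4.2
position: [0.6186, -0.1767, 0.1073]
eef_rot: [0.0, 0.996, 0.084, 0.0]
contact_force: [0.6, -0.0, -0.6]
finger_gap: 0.0482
gripper_force: 61.7
```

Run:
```python
from h import *
s=env.read_state(); print(s["contact_force"],s["finger_gap"],s["gripper_force"])
go(.5588,-.011,.13,9.7)
c=cap("wrist"); cv2.imwrite("pics/w2.png",c["pixels"]); W=cloud(c)
for z in (.118,.084,.012):
    for o in layer(W,z,.003)[1]: print(z,o)
```

```text
[ 0.59910016 -0.03541383 -0.6292027 ] 0.04820553318913249 61.73754470888525
now [ 0.6186 -0.1767  0.1073] yaw 9.69 tilt z [ 0. -0. -1.] turn z -0.0 then cm [ -3.1  -17.34  -2.27]
0.118 (array([ 621.7, -176.8,   43.6,   41.9,   86.4]), np.int32(8325), (np.int32(269), np.int32(283), np.int32(111), np.int32(98)), 0.1179)
0.084 (array([ 635.2, -174.8,   62.1,   28.1,  -83.9]), np.int32(3599), (np.int32(260), np.int32(237), np.int32(134), np.int32(57)), 0.0839)
0.012 (array([730.9, -20. ,  32.3,   6.9, -33.8]), np.int32(397), (np.int32(67), np.int32(0), np.int32(34), np.int32(47)), 0.012)
0.012 (array([ 725.3, -328.2,   68.3,   30.3,   36.9]), np.int32(635), (np.int32(561), np.int32(68), np.int32(70), np.int32(105)), 0.012)
0.012 (array([558.6, -11. ,  94. ,  93.7,  81.7]), np.int32(9647), (np.int32(14), np.int32(217), np.int32(146), np.int32(147)), 0.0119)
0.012 (array([ 627.6, -400.5,   21.3,    3.6,   -7. ]), np.int32(177), (np.int32(624), np.int32(279), np.int32(16), np.int32(28)), 0.0114)
0.012 (array([ 573.1, -327.8,   90.6,   74.8,  -88.6]), np.int32(4077), (np.int32(448), np.int32(290), np.int32(136), np.int32(101)), 0.0119)
0.012 (array([ 440.7, -352.2,   28.3,    5.6,  -84.7]), np.int32(170), (np.int32(471), np.int32(472), np.int32(33), np.int32(8)), 0.0115)
```

View pics/w2.png

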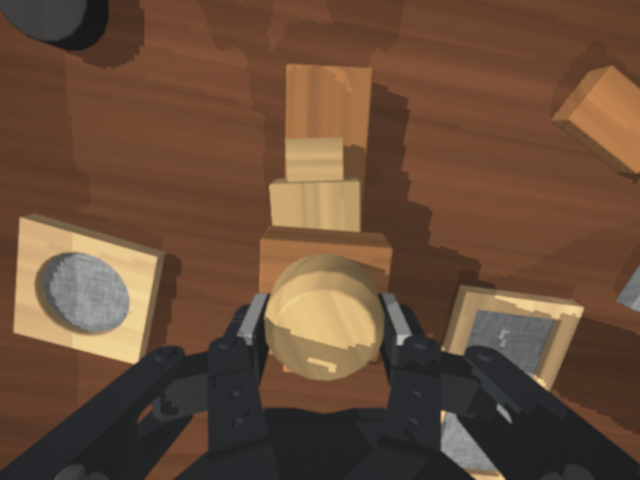

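The foot is held squarely between the pads (325,318). The round board agrees in both cameras at (0.5586, -0.011). Next I'll carry the foot over and lower it.

Call:
{"name": "play_rows", "arguments": {"deltas": [[[0,0,0],[0,0,-1.0],4.5],[[0,0,0],[0,0,-3.0],4.5],[[0,0,0],[-0.6,-3.0,0],4.5],[[0,0,0],[-0.7,-4.0,0],4.5],[[0,0,0],[-0.7,-4.0,0],4.5],[[0,0,0],[-0.7,-4.0,0],4.5],[[0,0,0],[-0.5,-2.3,0],4.5],[[0,0,0],[0,0,2.0],4.5],[[0,0,0],[0,0,3.0],4.5],[[0,0,0],[0,0,3.0],4.5],[[0,0,0],[0,0,1.5],4.5],[[0,0,0],[0,0,0],4.5]]}}

```text
time: 5.75
position: [0.5575, -0.0115, 0.0519]
eef_rot: [-0.0, 0.996, 0.085, -0.001]
contact_force: [-0.7, -0.7, 0.4]
finger_gap: 0.0479
gripper_force: 61.8
```

Run:
```python
from h import *
go(.557,-.011,.0315,9.7)
```

```text
now [ 0.5575 -0.0115  0.0519] yaw 9.7 tilt z [-0.001 -0.    -1.   ] turn z -0.0 then cm [-0.04 -0.06  2.04]
```

Call:
{"name": "play_rows", "arguments": {"deltas": [[[0,0,0],[0,0,1.2],4.5],[[0,0,0],[0,0,0.8],4.5],[[0,0,0],[0,0,0],4.5],[[0,0,0],[0,0,0],6.5],[[0,0,0],[0,0,0],6.5],[[0,0,0],[0,0,0],6.5],[[0,0,0],[0,0,-1.5],8.5],[[0,0,0],[0,0,-4.5],8.5],[[0,0,0],[0,0,-6],8.5],[[0,0,0],[0,0,-5],8.5],[[0,0,0],[0,0,-4],8.5]]}}

```text
time: 7.12
position: [0.5581, -0.0115, 0.2459]
eef_rot: [0.0, 0.996, 0.085, 0.001]
contact_force: [0.7, -0.3, -0.0]
finger_gap: 0.0853
gripper_force: 0.0
```

Run:
```python
from h import *
go(.618,-.1775,.13,5.4)
c=cap("wrist"); cv2.imwrite("pics/w3.png",c["pixels"]); W=cloud(c)
for z,b in ((.039,(.5,.62,-.07,.05)),(.084,(.5,.7,-.3,-.1)),(.056,(.5,.8,-.3,-.1))):
    for o in layer(W,z,.003,b)[1]: print(z,o)
```

```text
now [ 0.5581 -0.0115  0.2459] yaw 9.7 tilt z [ 0.003  0.    -1.   ] turn z 4.3 then cm [ 4.41 17.09 11.59]
0.039 (array([560.5, -11.4,  42.7,  42.6, -79.3]), np.int32(1400), (np.int32(303), np.int32(196), np.int32(43), np.int32(42)), 0.0389)
0.084 (array([ 617.7, -176.3,   63. ,   62. ,  -84.7]), np.int32(5264), (np.int32(482), np.int32(157), np.int32(88), np.int32(77)), 0.084)
0.056 (array([ 659.5, -165.7,   48.9,   25.1,  -80.5]), np.int32(1498), (np.int32(483), np.int32(129), np.int32(57), np.int32(30)), 0.056)
0.056 (array([ 579.3, -172.9,   30.8,    7.1,  -80.1]), np.int32(154), (np.int32(475), np.int32(227), np.int32(33), np.int32(7)), 0.056)
```

View pics/w3.png

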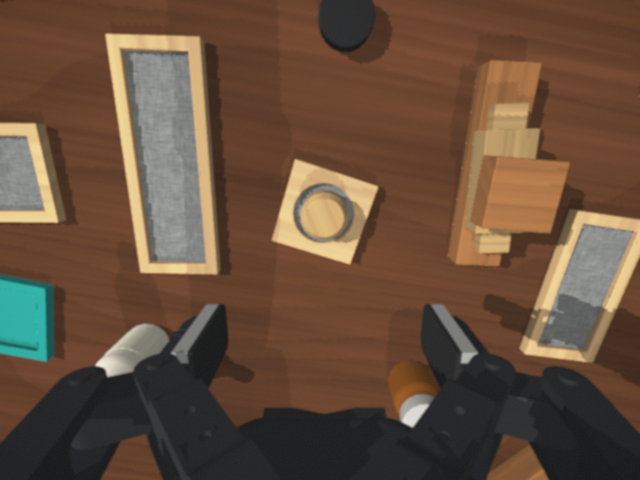

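The foot sits centred in the round recess, with its top at 38.9 mm as expected. Next is the block at (520,195).

Call:
{"name": "play_rows", "arguments": {"deltas": [[[0,0,4.3],[0,0,0],8.5],[[0,0,0],[1.0,4.0,0],8.5],[[0,0,0],[1.2,4.5,0],8.5],[[0,0,0],[1.2,4.5,1.0],8.5],[[0,0,0],[1.0,4.0,2.0],8.5],[[0,0,0],[0,0,4.0],8.5],[[0,0,0],[0,0,4.0],8.5],[[0,0,0],[0,0,1.0],8.5],[[0,0,0],[0,0,0],8.5]]}}

```text
time: 8.3
position: [0.6178, -0.1765, 0.123]
eef_rot: [-0.0, 0.999, 0.047, 0.0]
contact_force: [-0.3, -0.6, 1.0]
finger_gap: 0.0854
gripper_force: 0.0
```

Run:
```python
from h import *
go(.6177,-.1765,.080,5.3)
```

```text
now [ 0.6178 -0.1765  0.123 ] yaw 5.41 tilt z [ 0.  0. -1.] turn z 0.1 then cm [-0.01 -0.    4.3 ]
```

Call:
{"name": "play_rows", "arguments": {"deltas": [[[0,0,0],[0,0,2.3],8.5],[[0,0,0],[0,0,1.4],8.5],[[0,0,0],[0,0,0.6],8.5],[[0,0,0],[0,0,0],8.5],[[0,0,0],[0,0,0],5.7],[[0,0,0],[0,0,0],5.7],[[0,0,0],[0,0,0],5.7],[[0,0,0],[0,0,0],5.7],[[0,0,0],[0,0,0],5.7],[[0,0,0],[0,0,-0.5],5.7],[[0,0,0],[0,0,-1.0],5.7],[[0,0,0],[0,0,0],5.7]]}}

```text
time: 9.8
position: [0.6184, -0.1768, 0.0955]
eef_rot: [0.0, 0.999, 0.047, 0.001]
contact_force: [0.5, 0.9, -0.2]
finger_gap: 0.0609
gripper_force: 65.4
```

Run:
```python
from h import *
go(.542,.333,.15,9.3)
c=cap("wrist"); W=cloud(c)
for z,b in ((.099,(.5,.75,-.3,-.1)),(.056,(.5,.8,-.3,-.1)),(.028,(.5,.8,-.3,-.1))):
    for o in layer(W,z,.004,b)[1]: print(z,o)
```

```text
now [ 0.6184 -0.1768  0.0955] yaw 5.39 tilt z [ 0.002 -0.    -1.   ] turn z -3.9 then cm [  0.7  -51.54  -5.45]
0.099 (array([ 618.4, -177.2,   74. ,   62.9,  -84.9]), np.int32(20697), (np.int32(232), np.int32(259), np.int32(186), np.int32(136)), 0.099)
0.056 (array([ 656.4, -166.2,   48.2,   31.3,  -78.7]), np.int32(5505), (np.int32(258), np.int32(181), np.int32(102), np.int32(62)), 0.0559)
0.028 (array([ 693.6, -165.4,   78.5,   47.6,    7.2]), np.int32(8096), (np.int32(268), np.int32(59), np.int32(92), np.int32(151)), 0.028)
```

Call:
{"name": "play_rows", "arguments": {"deltas": [[[0,0,-3.9],[0,0,-4.0],5.7],[[0,0,0],[0,-3.5,0],5.7],[[0,0,0],[0,-5.5,0],5.7],[[0,0,0],[0.1,-6,0],5.7],[[0,0,0],[0.1,-6,0],5.7],[[0,0,0],[0.1,-6,0],5.7],[[0,0,0],[0.1,-6,0],5.7],[[0,0,0],[0.1,-6,0],5.7],[[0,0,0],[0.1,-5.5,0],5.7],[[0,0,0],[0.1,-4,0],5.7],[[0,0,0],[0,-3,0],5.7],[[0,0,0],[0,0,0],5.7]]}}

```text
time: 11.35
position: [0.5398, 0.3362, 0.134]
eef_rot: [-0.001, 0.997, 0.083, -0.0]
contact_force: [0.4, -0.5, -1.1]
finger_gap: 0.0608
gripper_force: 65.4
```

Run:
```python
from h import *
c=cap("wrist"); cv2.imwrite("pics/w4.png",c["pixels"]); W=cloud(c)
for z,b in ((.135,(.4,.75,.2,.5)),(.012,(.4,.75,.05,.5)),(.005,(.4,.75,.05,.5))):
    for o in layer(W,z,.003,b)[1]: print(z,o)
go(.542,.333,.0315,9.3)
```

```text
0.135 (array([560.8, 339.1,  61.3,  19.9, -80.3]), np.int32(2413), (np.int32(246), np.int32(257), np.int32(158), np.int32(51)), 0.137)
0.135 (array([539.2, 325.2,  53.7,  31.3,  55.5]), np.int32(2851), (np.int32(315), np.int32(272), np.int32(84), np.int32(110)), 0.1374)
0.135 (array([562.7, 312.2,   8. ,   7.8, -77.3]), np.int32(170), (np.int32(383), np.int32(282), np.int32(20), np.int32(19)), 0.1372)
0.135 (array([551.2, 351.1,  16.2,   6.7,   2.6]), np.int32(274), (np.int32(282), np.int32(284), np.int32(18), np.int32(37)), 0.1374)
0.135 (array([546.7, 366.5,  13.8,   7.6, -39.3]), np.int32(204), (np.int32(235), np.int32(291), np.int32(24), np.int32(27)), 0.137)
0.135 (array([552.5, 344. ,  11.4,   5.5,  69.5]), np.int32(176), (np.int32(295), np.int32(295), np.int32(26), np.int32(16)), 0.1374)
0.135 (array([555.5, 307.5,  12. ,   5.7,  68.8]), np.int32(200), (np.int32(390), np.int32(299), np.int32(26), np.int32(16)), 0.137)
0.135 (array([536.6, 360.8,  10.4,   8.6, -84. ]), np.int32(218), (np.int32(250), np.int32(321), np.int32(26), np.int32(19)), 0.1374)
0.135 (array([524.3, 340. ,
[... 1130 characters left out ...]
), np.int32(289), np.int32(12), np.int32(67)), 0.0128)
0.005 (array([616. , 208. , 156.1,   2.5,   8.7]), np.int32(845), (np.int32(493), np.int32(53), np.int32(43), np.int32(217)), 0.0051)
0.005 (array([581.2, 156.3, 217.8,  63.1,   8.3]), np.int32(22491), (np.int32(498), np.int32(72), np.int32(142), np.int32(278)), 0.0055)
0.005 (array([559.7, 335.6,  78.5,  41.5, -80.4]), np.int32(5399), (np.int32(277), np.int32(190), np.int32(105), np.int32(53)), 0.0054)
0.005 (array([497.9, 190.9,  82.2,   1.8,   8.3]), np.int32(314), (np.int32(477), np.int32(271), np.int32(19), np.int32(87)), 0.0051)
now [0.5406 0.3337 0.1339] yaw 9.43 tilt z [-0.001 -0.    -1.   ] turn z 0.1 then cm [ 0.12  0.09 10.24]
```

View pics/w4.png

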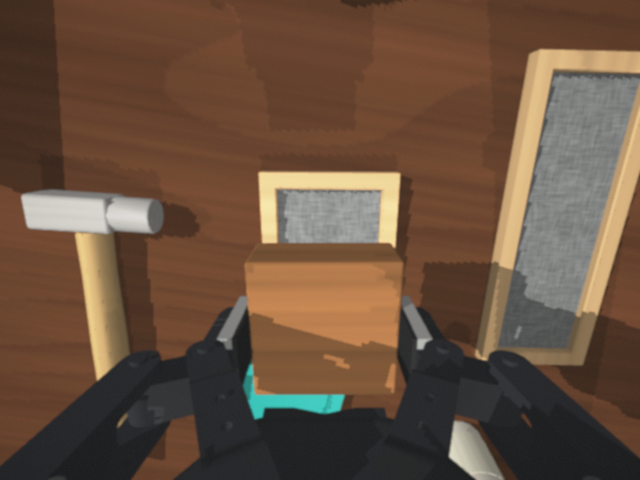

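The block hangs over the plywood square board. The recess centre works out at (0.5417, 0.3326), which agrees with the top view. Lowering now.

Call:
{"name": "play_rows", "arguments": {"deltas": [[[0,0,0],[0.1,0.1,3.0],5.7],[[0,0,0],[0,0,4.0],5.7],[[0,0,0],[0,0,2.0],5.7],[[0,0,0],[0,0,1.2],5.7],[[0,0,0],[0,0,0],5.7],[[0,0,0],[0,0,0],8.5],[[0,0,0],[0,0,0],8.5],[[0,0,0],[0,0,0],8.5],[[0,0,0],[0,0,-2],8.5],[[0,0,0],[0,0,-5],8.5],[[0,0,0],[0,0,-6],8.5],[[0,0,0],[0,0,-5],8.5]]}}

```text
time: 12.9
position: [0.5427, 0.3322, 0.2165]
eef_rot: [-0.001, 0.997, 0.081, 0.001]
contact_force: [1.0, -0.2, -0.2]
finger_gap: 0.0849
gripper_force: 0.0
```

Run:
```python
from h import *
c=cap("wrist"); W=cloud(c)
for z,b in ((.033,(.45,.65,.25,.42)),(.012,(.45,.65,.25,.42))):
    for o in layer(W,z,.004,b)[1]: print(z,o)
go(.622,-.172,.2,9.4)
```

```text
0.033 (array([542.7, 331. ,  62.2,  62. ,   9.6]), np.int32(4179), (np.int32(292), np.int32(192), np.int32(67), np.int32(65)), 0.033)
0.012 (array([542.7, 332.8, 102.2, 102. , -80.8]), np.int32(4238), (np.int32(271), np.int32(168), np.int32(106), np.int32(100)), 0.012)
now [0.5451 0.3339 0.2235] yaw 9.29 tilt z [ 0.01   0.007 -1.   ] turn z -0.1 then cm [-0.67 51.17  2.35]
```

The block lies flat, with its top at 33.0 mm and its centre within 2 mm of the recess. I'll go back above the stack for the tenoned rail.

Call:
{"name": "play_rows", "arguments": {"deltas": [[[0,0,0],[0,3.5,0],8.5],[[0,0,0],[-0.1,5.5,0],8.5],[[0,0,0],[-0.1,6,0],8.5],[[0,0,0],[-0.1,6,0],8.5],[[0,0,0],[-0.1,6,0],8.5],[[0,0,0],[-0.1,6,0],8.5],[[0,0,0],[-0.1,6,0],8.5],[[0,0,0],[0,5.5,0],8.5],[[0,0,0],[0,4,0],8.5],[[0,0,0],[0,2.5,0],8.5],[[0,0,0],[0,0,0],8.5]]}}

```text
time: 14.32
position: [0.6188, -0.1752, 0.2133]
eef_rot: [0.001, 0.997, 0.079, 0.0]
contact_force: [-0.8, 0.3, 0.1]
finger_gap: 0.085
gripper_force: 0.0
```

Run:
```python
from h import *
c=cap("wrist"); W=cloud(c); cv2.imwrite("pics/w5.png",c["pixels"])
for z,b in ((.056,(.5,.8,-.3,-.1)),(.048,(.5,.8,-.3,-.1)),(.028,(.5,.8,-.3,-.1)),(.012,(.4,.7,-.4,-.25))):
    for o in layer(W,z,.003,b)[1]: print(z,o)
go(.62,-.172,.08,9.4)
```

```text
0.056 (array([ 624.7, -172.9,   95.8,   48.1,   11.3]), np.int32(5956), (np.int32(291), np.int32(168), np.int32(60), np.int32(109)), 0.056)
0.048 (array([ 682.4, -161.1,   29.9,   22. ,  -78.7]), np.int32(982), (np.int32(301), np.int32(140), np.int32(37), np.int32(29)), 0.0481)
0.048 (array([ 565.2, -184.7,   29.4,   19.9,  -79.7]), np.int32(591), (np.int32(309), np.int32(276), np.int32(32), np.int32(20)), 0.0479)
0.028 (array([ 694.2, -165.9,   76.7,   47.9,    7.2]), np.int32(3038), (np.int32(300), np.int32(93), np.int32(56), np.int32(93)), 0.028)
0.028 (array([ 550.3, -184. ,   48. ,   32.7,  -80.8]), np.int32(775), (np.int32(298), np.int32(276), np.int32(48), np.int32(30)), 0.028)
0.012 (array([ 518.5, -329.3,  183.4,   89.6,    1.7]), np.int32(3861), (np.int32(393), np.int32(247), np.int32(117), np.int32(151)), 0.0119)
now [ 0.6189 -0.1728  0.2131] yaw 9.22 tilt z [ 0.001  0.    -1.   ] turn z -0.2 then cm [ 0.12 -0.06 13.31]
```

View pics/w5.png

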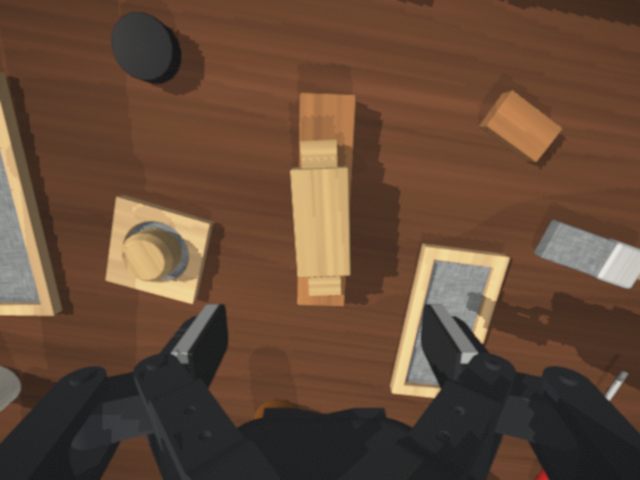

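The tenoned rail body is at (320,222) and fully visible, at yaw 11.3° and z 56 mm as expected. Grasping it.

Call:
{"name": "play_rows", "arguments": {"deltas": [[[0,0,-2.1],[0.5,0.1,2.0],8.5],[[0,0,0],[0.1,0,4.5],8.5],[[0,0,0],[0,0,4.5],8.5],[[0,0,0],[0,0,3.0],8.5],[[0,0,0],[0,0,1.5],8.5],[[0,0,0],[0,0,0.5],8.5],[[0,0,0],[0,0,0],4.3],[[0,0,0],[0,0,0],4.3],[[0,0,0],[0,0,0],4.3],[[0,0,0],[0,0,0],4.3],[[0,0,0],[0,0,0],4.3],[[0,0,0],[0,0,0],4.3]]}}

```text
time: 15.88
position: [0.6261, -0.1726, 0.0538]
eef_rot: [0.0, 0.995, 0.099, 0.001]
contact_force: [-0.1, 0.5, 6.1]
finger_gap: 0.0468
gripper_force: 63.1
```

Call:
{"name": "play_rows", "arguments": {"deltas": [[[0,0,0],[0,0,-0.5],4.3],[[0,0,0],[0,0,-1.5],4.3],[[0,0,0],[0,0,-3.0],4.3],[[0,0,0],[0,0,-3.0],4.3],[[0,0,0],[0,0,0],4.3]]}}

```text
time: 16.5
position: [0.6269, -0.1728, 0.1359]
eef_rot: [0.001, 0.995, 0.099, 0.003]
contact_force: [-0.0, -1.1, -1.8]
finger_gap: 0.0467
gripper_force: 62.3
```

Run:
```python
from h import *
c=cap("wrist"); W=cloud(c)
for z,b in ((.136,(.5,.8,-.3,-.1)),(.128,(.5,.8,-.3,-.1)),(.028,(.5,.8,-.3,-.1))):
    for o in layer(W,z,.004,b)[1]: print(z,o)
go(.5185,-.3285,.15,1.6)
```

```text
0.136 (array([ 629.1, -172.8,   90. ,   60. ,   11.2]), np.int32(22630), (np.int32(251), np.int32(217), np.int32(147), np.int32(197)), 0.138)
0.128 (array([ 683.5, -161.8,   46.9,   22.4,  -78.5]), np.int32(4723), (np.int32(267), np.int32(158), np.int32(116), np.int32(59)), 0.1302)
0.028 (array([ 706.7, -164.2,   52. ,   48.2,    6.9]), np.int32(4755), (np.int32(298), np.int32(90), np.int32(77), np.int32(88)), 0.028)
now [ 0.6258 -0.1725  0.1341] yaw 11.4 tilt z [ 0.003 -0.001 -1.   ] turn z 9.8 then cm [-11.17  15.29  -1.59]
```

Call:
{"name": "play_rows", "arguments": {"deltas": [[[0,0,5.0],[0,0,0],4.3],[[0,0,4.8],[0,0,0],4.3],[[0,0,0],[-2.2,3.0,0],4.3],[[0,0,0],[-3.0,4.2,0],4.3],[[0,0,0],[-3.0,4.2,0],4.3],[[0,0,0],[-2.0,2.6,0],4.3],[[0,0,0],[-1.0,1.3,0],4.3],[[0,0,0],[0,0,3.0],4.3],[[0,0,0],[0,0,3.0],4.3],[[0,0,0],[0,0,0],4.3]]}}

```text
time: 17.8
position: [0.5164, -0.3263, 0.0699]
eef_rot: [-0.002, 1.0, 0.015, -0.002]
contact_force: [0.2, 0.1, -1.0]
finger_gap: 0.047
gripper_force: 62.3
```

Run:
```python
from h import *
c=cap("wrist"); W=cloud(c); cv2.imwrite("pics/w6.png",c["pixels"])
for z,b in ((.078,(.4,.65,-.4,-.25)),(.070,(.4,.65,-.4,-.25)),(.012,(.4,.65,-.4,-.25)),(.005,(.4,.65,-.4,-.25))):
    for o in layer(W,z,.003,b)[1]: print(z,o)
go(.5185,-.3285,.032,1.6)
```

```text
0.078 (array([ 523.1, -350.9,   13. ,    6. ,  -29.2]), np.int32(187), (np.int32(383), np.int32(313), np.int32(20), np.int32(28)), 0.0781)
0.07 (array([ 519. , -326.9,   89.2,   59.7,    1.6]), np.int32(20762), (np.int32(252), np.int32(217), np.int32(146), np.int32(197)), 0.072)
0.012 (array([ 553.9, -328. ,  111.4,   88.7,    1.6]), np.int32(11190), (np.int32(242), np.int32(103), np.int32(175), np.int32(201)), 0.012)
0.012 (array([ 442.1, -367.9,   27.7,    7. ,    2.1]), np.int32(259), (np.int32(378), np.int32(365), np.int32(12), np.int32(35)), 0.012)
0.012 (array([ 435.6, -290.6,   18.6,    6.3,   -2.8]), np.int32(191), (np.int32(261), np.int32(376), np.int32(10), np.int32(23)), 0.012)
0.005 (array([ 574.3, -327.3,   64.5,   44.5,  -88.6]), np.int32(5076), (np.int32(269), np.int32(131), np.int32(121), np.int32(83)), 0.0054)
now [ 0.5173 -0.3271  0.0715] yaw 1.67 tilt z [-0.002  0.002 -1.   ] turn z 0.1 then cm [0.11 0.14 3.95]
```

View pics/w6.png

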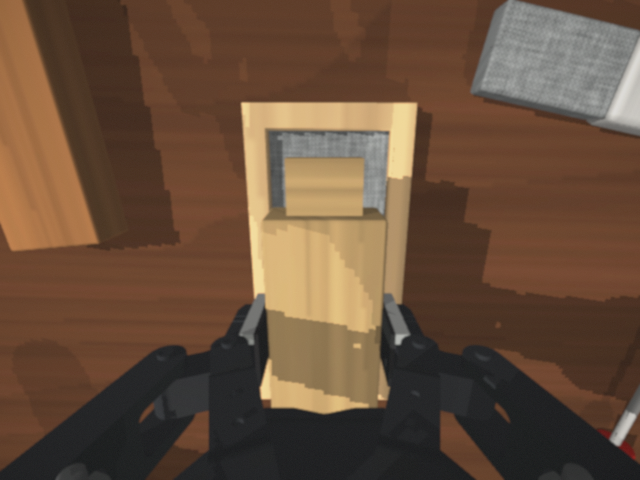

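The rail is aligned over the tenon board (330,260), and the recess centre works out at (0.5185, -0.3285). Lowering and releasing.

Call:
{"name": "play_rows", "arguments": {"deltas": [[[0,0,0],[0.2,0.15,1.0],4.3],[[0,0,0],[0,0,1.7],4.3],[[0,0,0],[0,0,1.0],4.3],[[0,0,0],[0,0,0],4.3],[[0,0,0],[0,0,0],7.0],[[0,0,0],[0,0,0],7.0],[[0,0,0],[0,0,0],7.0],[[0,0,0],[0,0,-2],8.5],[[0,0,0],[0,0,-5],8.5],[[0,0,0],[0,0,-6],8.5],[[0,0,0],[0,0,-4],8.5],[[0,0,0],[0,0,0],8.5]]}}

```text
time: 19.35
position: [0.5212, -0.3309, 0.2094]
eef_rot: [0.002, 1.0, 0.014, 0.003]
contact_force: [0.2, -1.0, -0.6]
finger_gap: 0.0854
gripper_force: 0.0
```

Run:
```python
from h import *
c=cap("wrist"); W=cloud(c)
for z,b in ((.033,(.4,.65,-.4,-.25)),(.025,(.4,.65,-.4,-.25)),(.012,(.4,.65,-.4,-.25)),(.028,(.5,.8,-.25,-.1))):
    for o in layer(W,z,.003,b)[1]: print(z,o)
go(.633,-.1736,.2,7.2)
```

```text
0.033 (array([ 518.3, -330.5,   94.9,   48.2,    1.6]), np.int32(5128), (np.int32(296), np.int32(179), np.int32(54), np.int32(100)), 0.033)
0.025 (array([ 576.7, -328.9,   29.8,   22.2,  -88.6]), np.int32(856), (np.int32(306), np.int32(153), np.int32(34), np.int32(26)), 0.025)
0.025 (array([ 457.8, -332.3,   29.3,   19.4,  -88.4]), np.int32(537), (np.int32(308), np.int32(279), np.int32(30), np.int32(18)), 0.025)
0.012 (array([ 518.4, -329. ,  182. ,   88.3,    1.7]), np.int32(6222), (np.int32(273), np.int32(128), np.int32(96), np.int32(181)), 0.012)
0.028 (array([ 617.5, -175.4,  169. ,   49.3,    7.1]), np.int32(12009), (np.int32(87), np.int32(0), np.int32(106), np.int32(212)), 0.028)
now [ 0.5202 -0.3303  0.2071] yaw 1.6 tilt z [ 0.003 -0.002 -1.   ] turn z -5.6 then cm [ 13.16 -14.13   0.71]
```

The tenoned rail is seated (33.0 mm on the body, 25.0 mm on the tongues). Now the long rail.

Call:
{"name": "play_rows", "arguments": {"deltas": [[[0,0,-5.6],[0,0,0],8.5],[[0,0,0],[2.6,-2.8,0],8.5],[[0,0,0],[3.5,-4.0,0],8.5],[[0,0,0],[3.5,-4.0,0],8.5],[[0,0,0],[2.5,-2.3,0],8.5],[[0,0,0],[1.0,-1.0,0],8.5],[[0,0,0],[0,0,0],8.5]]}}

```text
time: 20.27
position: [0.6313, -0.1734, 0.2042]
eef_rot: [-0.0, 0.998, 0.063, -0.001]
contact_force: [-0.3, -0.6, 0.0]
finger_gap: 0.0847
gripper_force: 0.0
```

Run:
```python
from h import *
c=cap("wrist"); W=cloud(c); 
for z,b in ((.028,(.5,.8,-.25,-.1)),):
    for o in layer(W,z,.003,b)[1]: print(z,o)
go(.632,-.1736,.026,7.2)
```

```text
0.028 (array([ 633. , -173.6,  200. ,   48.1,    7.2]), np.int32(11084), (np.int32(296), np.int32(108), np.int32(57), np.int32(213)), 0.028)
now [ 0.6307 -0.1749  0.2045] yaw 7.14 tilt z [-0.002 -0.001 -1.   ] turn z -0.1 then cm [ 0.14 -0.11 17.85]
```

Call:
{"name": "play_rows", "arguments": {"deltas": [[[0,0,0],[0.2,-0.1,3.0],8.5],[[0,0,0],[0,0,5.0],8.5],[[0,0,0],[0,0,5.0],8.5],[[0,0,0],[0,0,3.0],8.5],[[0,0,0],[0,0,1.3],8.5],[[0,0,0],[0,0,0.5],8.5],[[0,0,0],[0,0,0],4.3],[[0,0,0],[0,0,0],4.3],[[0,0,0],[0,0,0],4.3],[[0,0,0],[0,0,0],4.3],[[0,0,0],[0,0,0],4.3],[[0,0,0],[0,0,0],4.3]]}}

```text
time: 21.82
position: [0.6345, -0.1726, 0.0289]
eef_rot: [0.0, 0.998, 0.063, 0.001]
contact_force: [-0.8, -0.4, 4.8]
finger_gap: 0.0469
gripper_force: 63.3
```

Call:
{"name": "play_rows", "arguments": {"deltas": [[[0,0,0],[0,0,-0.5],4.3],[[0,0,0],[0,0,-1.5],4.3],[[0,0,0],[0,0,-3.0],4.3],[[0,0,0],[0,0,-4.0],4.3],[[0,0,0],[0,0,-2.0],4.3],[[0,0,0],[0,0,0],4.3]]}}

```text
time: 22.58
position: [0.6348, -0.1725, 0.1399]
eef_rot: [0.001, 0.998, 0.063, 0.002]
contact_force: [0.5, -0.4, -2.9]
finger_gap: 0.0466
gripper_force: 62.5
```

Run:
```python
from h import *
c=cap("wrist"); W=cloud(c); p,_=tool()
for o in layer(W,p[2]+.0025,.006,(.5,.8,-.25,-.1))[1]: print(o)
go(.5812,.158,.13,8.4)
```

```text
(array([ 661.3, -169.7,  144. ,   74.1,    7.3]), np.int32(42553), (np.int32(233), np.int32(68), np.int32(184), np.int32(346)), 0.139)
now [ 0.6339 -0.1723  0.1382] yaw 7.2 tilt z [ 0.002 -0.    -1.   ] turn z -1.2 then cm [ -0.38 -33.45   0.82]
```

Call:
{"name": "play_rows", "arguments": {"deltas": [[[0,0,-1.2],[0,-2.0,0],4.3],[[0,0,0],[0,-4.5,0],4.3],[[0,0,0],[-0.1,-6,0],4.3],[[0,0,0],[-0.1,-6,0],4.3],[[0,0,0],[0,-6,0],4.3],[[0,0,0],[0,-4.5,0],4.3],[[0,0,0],[0,-3.0,0],4.3],[[0,0,0],[0,-1.4,0],4.3],[[0,0,0],[0,0,3.0],4.3],[[0,0,0],[0,0,3.0],4.3],[[0,0,0],[0,0,1.0],4.3],[[0,0,0],[0,0,0],4.3]]}}

```text
time: 24.12
position: [0.5828, 0.1573, 0.0668]
eef_rot: [0.0, 0.997, 0.073, -0.001]
contact_force: [0.6, -0.3, -1.5]
finger_gap: 0.0469
gripper_force: 62.3
```

Run:
```python
from h import *
c=cap("wrist"); W=cloud(c); cv2.imwrite("pics/w7.png",c["pixels"])
p,_=tool()
for z,b in ((p[2]+.002,(.4,.8,.05,.25)),(.012,(.4,.8,.05,.25)),(.005,(.4,.8,.05,.25))):
    for o in layer(W,z,.003 if z<.02 else .006,b)[1]: print(round(z,3),o)
go(.5827,.158,.033,8.4)
```

```text
0.07 (array([609.2, 160.8, 143.9,  73.9,   8.5]), np.int32(42653), (np.int32(232), np.int32(68), np.int32(187), np.int32(346)), 0.0658)
0.012 (array([633.3, 166.4, 135.4,  88.6,   8.4]), np.int32(13122), (np.int32(227), np.int32(44), np.int32(187), np.int32(260)), 0.012)
0.012 (array([503.7, 183.3,  35.9,   7.5,   7.8]), np.int32(376), (np.int32(260), np.int32(362), np.int32(13), np.int32(46)), 0.012)
0.012 (array([514.2, 108.2,  35.5,   7.8,   8.3]), np.int32(381), (np.int32(377), np.int32(362), np.int32(13), np.int32(46)), 0.012)
now [0.5835 0.1576 0.0677] yaw 8.37 tilt z [ 0. -0. -1.] turn z -0.0 then cm [-0.07 -0.05  3.47]
```

View pics/w7.png

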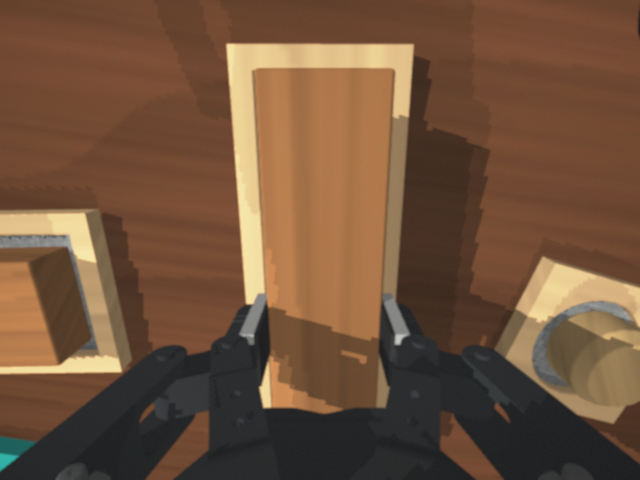

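The long rail lies over its board (320,230). Rail centre (0.5815, 0.1567) against board (0.5816, 0.1588). Lowering it and releasing.

Call:
{"name": "play_rows", "arguments": {"deltas": [[[0,0,0],[0,-0.15,1.0],4.3],[[0,0,0],[0,0,1.3],4.3],[[0,0,0],[0,0,0.8],4.3],[[0,0,0],[0,0,0],4.3],[[0,0,0],[0,0,0],7.0],[[0,0,0],[0,0,0],7.0],[[0,0,0],[0,0,0],7.0],[[0,0,0],[0,0,-2],8.5],[[0,0,0],[0,0,-5],8.5],[[0,0,0],[0,0,-6],8.5],[[0,0,0],[0,0,-5],8.5],[[0,0,0],[0,0,-3],8.5]]}}

```text
time: 25.68
position: [0.5838, 0.1596, 0.2497]
eef_rot: [-0.001, 0.997, 0.073, 0.002]
contact_force: [0.4, -1.1, -0.0]
finger_gap: 0.0851
gripper_force: 0.0
```

Call:
{"name": "play_rows", "arguments": {"deltas": [[[0,0,0],[-3,0,-3],8.5],[[0,0,0],[-4,0,-3],8.5],[[0,0,0],[-4,0,-2],8.5],[[0,0,0],[0,0,0],8.5],[[0,0,0],[0,0,0],8.5]]}}

```text
time: 26.3
position: [0.4745, 0.1432, 0.3264]
eef_rot: [-0.0, 0.997, 0.073, 0.0]
contact_force: [0.7, 0.2, -0.5]
finger_gap: 0.085
gripper_force: 0.0
```

Run:
```python
from h import *
c=cap("wrist"); W=cloud(c); cv2.imwrite("pics/w8.png",c["pixels"])
for z,b in ((.033,(.4,.8,.08,.23)),(.012,(.4,.8,.08,.23)),(.033,(.45,.65,.25,.42)),(.039,(.5,.62,-.07,.05)),(.033,(.4,.65,-.4,-.25))):
    for o in layer(W,z,.003,b)[1]: print(round(z,3),o)
go(0.5,0.1,.3,8)
c=cap("top"); cv2.imwrite("pics/top9.png",c["pixels"])
```

```text
0.033 (array([581. , 158.1, 199.9,  48. ,   8.4]), np.int32(7594), (np.int32(303), np.int32(14), np.int32(44), np.int32(185)), 0.033)
0.012 (array([581.4, 158.4, 239.2,  88.2,   8.4]), np.int32(5369), (np.int32(286), np.int32(0), np.int32(78), np.int32(211)), 0.012)
0.033 (array([542.4, 330.8,  62.2,  61.9, -80.3]), np.int32(2946), (np.int32(145), np.int32(96), np.int32(60), np.int32(57)), 0.033)
0.039 (array([559.9, -11. ,  43.3,  41.7,  19.3]), np.int32(1065), (np.int32(445), np.int32(135), np.int32(36), np.int32(38)), 0.0389)
now [0.4747 0.1432 0.3259] yaw 8.39 tilt z [-0. -0. -1.] turn z 0.4 then cm [1.91 4.63 2.59]
```

View pics/w8.png

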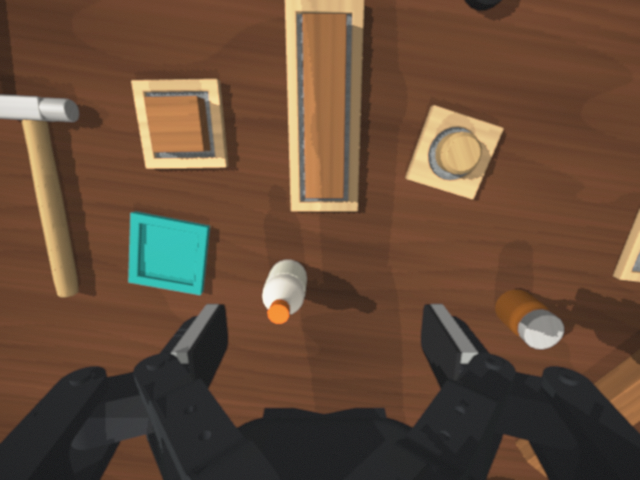

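View pics/top9.png

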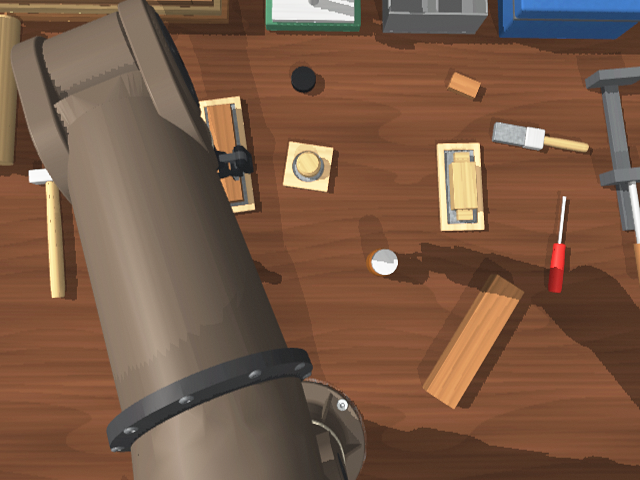

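Both views show every part in its own board: long rail (325,105), block (175,125), foot (458,152) and tenoned rail (463,185 in the top view). The bottle and jar are standing, and the arm is clear. Handing in.

```bash
python3 -c "
from plant import env
print(env.finish_job())"
```

```text
the job is handed in; nothing more can be done
None
```

I took the stack apart from the top down, and each part now lies flat in its own recess. The bottle and jar are still standing where they were, and the job was handed in at about 26 s of the 128 s allowed; no verdict came back.

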